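# Put the sauce dippers away in the child-safe cupboard

## Robot

A 7-joint arm with a two-finger parallel gripper is mounted at the origin on the work surface. World frame = base frame: x ahead of the robot, y to its left, z up, the work surface at z = 0. Lengths are in m, angles in rad, forces in N, time in s.
With the tool pointing down it reaches from about 0.35 to 0.9 m from the base axis. Payload 7.2 kg.
Tool frame: the origin (TCP) lies midway between the tips of the shut fingers; the grasp point (between the pads) lies 19 mm behind it (hold_point_z is the distance from the TCP to the grasp point, in m); z points along the fingers, y is the line along which they close (so a half turn about z gives the same grasp; the last joint's range is limited). The gripper opens to 88 mm and grips with 3 to 60 N. Pads are 20 mm wide; open, the fingers measure 115 mm over their backs; the gripper's body (75 mm by 178 mm) begins 61 mm behind the grasp point.
Start: joints at [1.126, 0.411, -0.013, 1.596, 0.006, 1.134, -0.082], TCP at [0.23, -0.581, 0.223] pointing down, gripper open.
Joint ranges: [-2.95, 2.95], [-0.29, 1.99], [-1.47, 1.44], [0.14, 2.54], [-1.03, 4.17], [0.13, 1.85], [-2.86, 2.86]. Speed limits (rad/s): [2.39, 2.39, 3.01, 3.01, 3.14, 3.14, 3.14].

## Interface

Orientations are given as a unit quaternion [x, y, z, w].
In Python, from bench import * gives the robot as it stands. The module is installed in compiled form; this text tells all that it offers.
- The arm moves only by the shell command python3 -m jog 'ROWS'. ROWS is JSON, a list of rows, each an object with "turn": the turn, a rotation vector about the tool's x, y, z in rad, a list of three; "offset": the shift along the tool's x, y, z in mm, a list of three; "grip": the closure, from 0 (fully open) to 1 (shut). A call has 1 to 20 rows; each row shifts and turns the commanded pose from where the row before left it, along the tool's axes as they then stand; what a row does not reach is not made up. A row lasts 1/10 s, in which the tool goes at most 50 mm and 8.59 degrees, less where a joint would pass 70% of its speed; a pose out of reach is approached as far as the arm can. A call with a gripper value outside its range is refused whole. The fingers move at their own pace and stop on an object; the grip force is fixed at half the most. Time passes only in rows, so rows that do not move let the fingers close. It gives the time, the measured TCP pose, the force, the opening and the grip force at its end, in the units of the state.
- get_state(): the state, without advancing time (a new reading comes with each control period).
- camera(name): name is "scene" or "top" or "wrist"; returns a dict with "pixels" (400x640x3 uint8, red, green, blue), "depth" (400x640 float32, m along the optical axis (not along the pixel's ray), 0 where there is no reading), "camera_matrix" (3x3 intrinsics, pixels), "dist" ([k1, k2, p1, p2, k3] as OpenCV has them; the pictures are not rectified), "R" (3x3) and "t" (3): a world point X has camera coordinates R X + t; the wrist camera has in their place "mount" (4x4, takes a point from camera to tool coordinates, whose origin is the TCP and whose axes are the flange's). Camera axes: x right, y down, z forward; pixel columns grow to the right and rows downward; lengths in m; the calibration is good to about 2 mm. A picture is of the moment at which its call begins: read the wrist's pose just before it.
- job_done(): hands the job in; it is judged then, once.
The state is a dict: "clock": time; "joint_positions": joint angles; "joint_vel": joint speeds; "effort": joint torques, N m; "position": TCP position; "tcp_rot": TCP orientation; "ft_force": force on the tool from outside, world axes, zero at the start; "moment": the same for the moment, N m; "gripper_width": finger opening in m; "grip_force": force on a finger pad.
Only numpy, scipy, OpenCV 4.12 (cv2) and the standard library are available. Lean on these libraries where they do the work, as an engineer would, in place of code of your own. Each camera call takes 0.05 s, during which the arm holds its last target. There are 200 camera calls.

## Task

The small cupboard's door is standing ajar on its safety catch: press the orange catch down through the gap at the top of the door while pulling, and swing the door wide open, square to the cupboard or further. The largest sauce dipper already stands in the blue caddy on the inside of the door; put the other two away in it, the middle one first and then the smallest inside that, all upright with their bases fully home, and leave the door open. Do not knock or shift the bowl, the sauce bottle or the shaker.

Things in the scene. Friction and masses are not known exactly. Their poses are not given: they have to be found in the camera images.
- cupboard: Steel box on the counter, 280 wide, 190 deep, 260 high, facing the robot (turned up to 0.15 rad). Origin: on the counter, in the middle of its front plane; x points into the box, y to its left side. Fixed. Its top board is 16 thick; a black strike hangs 12 below it just behind the front plane, for the catch's barb. A low tray stack (26 high) stands on its top, from 105 behind the front plane.
- door (a joint): Door angle (rad): 0 shut, grows as it opens towards the robot, stop at 1.9. Starts ajar, 0.14 to 0.175. Unless the catch is pressed, its barb meets the strike and stops the door at about 0.19 (a gap of about 42 mm at the catch). The stiff hinge (friction 0.25 N m) keeps the door where it is left. Shut, the door lies in front of the box, 10 to 260 above the counter.
- catch (a joint): How far the orange spring catch is pressed down (m): 0 up, stop at 0.014. From about 0.009 the barb is clear below the strike and the door can pass. It needs about 2 N to start and 5.5 N at the stop, and springs up when released; once the door is past 0.3 rad it need not be held.
- catch_pad (a point): On top of the catch's flat orange press pad, 12 behind the door's back face, mid-length (moves down with the pad). The pad measures 36 along the door and reaches from 2 to 26 behind the back face; unpressed, its top is 29 below the door's top edge. Visible through the gap. An arm 14 wide, ending in the barb, reaches 90 behind the back face. Axes as door_edge.
- door_edge (a point): Point on the top edge of the white door (270 wide, 18 thick), mid-thickness, in front of the catch pad: 225 from the hinge line, 45 from the free edge, 260 above the counter. Axes: x is the door's normal from its front to its back (into the box when shut), y along the door to the hinge, z up. A bar handle stands 35 off the front, 70 to 170 above the counter, 25 from the free edge.
- door_hinge (a point): Point on the hinge axis (upright, at the door's left (+y) edge, in the plane of its back face) at the height of the door's top edge. Axes as door_edge, turning with the door. Seen from above the door opens clockwise: its free edge comes towards the robot.
- caddy (a point): Middle of the inner floor of the blue caddy fixed to the door's back face, 55 above the counter; inside it measures 112 (door x) by 125 (door y), walls 5 thick, rims 50 above this floor. Its middle is 65 behind the door's back face and 100 from the hinge line. Axes as door_edge. It is inside the cupboard until the door is open.
- dipper_large: Largest steel dipper, standing loose in the caddy: straight cup, outer diameter 92, height 62, wall and base 3 thick; an upright strap handle (12 wide, 4 thick) on the outside of the wall ends in a black square grip sleeve 12 x 12, from 114 to 170 above the base. Origin: centre of the underside; x points from the cup's centre to the handle (roughly towards the hinge), z up. About 0.16 kg.
- dipper_large_grip (a point): Middle of the large dipper's grip sleeve: 48 from the cup's centre along the dipper's x, 142 above its underside.
- dipper_medium: Middle dipper, upright on the counter, same make: cup of outer diameter 72, height 54, wall and base 3; an upright strap handle (12 wide, 4 thick) on the outside of the wall ends in a black square grip sleeve 12 x 12, from 114 to 170 above the base. Origin and axes as the large one; the handle starts roughly towards -y. About 0.11 kg.
- dipper_medium_grip (a point): Middle of its grip sleeve: 38 from the cup's centre along its x, 142 above its underside.
- dipper_small: Smallest dipper, upright on the counter, same make: cup of outer diameter 52, height 46, wall and base 3; an upright strap handle (12 wide, 4 thick) on the outside of the wall ends in a black square grip sleeve 12 x 12, from 114 to 170 above the base. Origin and axes as the large one; the handle starts roughly towards -y. About 0.08 kg.
- dipper_small_grip (a point): Middle of its grip sleeve: 28 from the cup's centre along its x, 142 above its underside.
- bowl: Bystander: loose steel bowl, 100 across, 45 high. Origin: centre of its underside.
- sauce: Bystander: loose amber sauce bottle with red cap, diameter 64, 150 high. Origin: centre of its underside.
- shaker: Bystander: loose white shaker jar with steel cap, diameter 50, 100 high. Origin: centre of its underside.
Not all that is in view belongs to the job. What is shaped like the dipper_small but purple or turquoise is not meant.

How it is judged:
By the outcome, as a careful person would: the job done as asked, in the order asked, and still so for the second after the job is handed in, with the robot touching nothing.
It also fails if it takes over 70 s, if anything falls off the work surface, if the arm or the gripper's body presses on something with over 40 N, if the wrist force passes 120 N, or if a joint passes its speed limit or range.

## Working session

There is one attempt and no reset: what is moved stays moved. The work goes in short steps, Python scripts to look and compute and a shell command to move; the robot and the scene stay as the last step left them, time stands still between calls to the robot, and variables do not carry over. Pictures are saved under pics/ and viewed, at most 10 in all, crops included, and the job is handed in when it is done.

```bash
mkdir -p pics
cat > h.py <<'E'
from bench import *
import numpy as np, cv2
from scipy.spatial.transform import Rotation as Rn
def snap(n):
    s=get_state(); c=camera(n)
    if 'mount' in c:
        T=np.eye(4);T[:3,:3]=Rn.from_quat(s['tcp_rot']).as_matrix();T[:3,3]=s['position']
        W=T@np.array(c['mount'])
    else:
        R=np.array(c['R']);W=np.eye(4);W[:3,:3]=R.T;W[:3,3]=-R.T@np.array(c['t'])
    c['W']=W; np.savez('%s.npz'%n,pixels=c['pixels'],depth=c['depth'],K=c['camera_matrix'],dist=c['dist'],W=W); return c
def load(n):
    d=dict(np.load('%s.npz'%n)); return d
def cloud(d):
    h,w=d['depth'].shape
    uv=np.stack(np.meshgrid(np.arange(w),np.arange(h)),-1).reshape(-1,1,2).astype(np.float64)
    n=cv2.undistortPoints(uv,np.array(d['K'] if 'K' in d else d['camera_matrix']),np.array(d['dist']),).reshape(h,w,2)
    z=d['depth'][...,None]; P=np.concatenate([n*z,z],-1)
    P=P@d['W'][:3,:3].T+d['W'][:3,3]; P[d['depth']==0]=np.nan
    return P
def px(d,u,v,r=1):
    P=cloud(d)[v-r:v+r+1,u-r:u+r+1].reshape(-1,3); return np.nanmedian(P,0).round(4)
E
python3 - <<'E'
from h import *
s=get_state();print(s)
a=snap('scene');b=snap('top')
for n,c in(('scene',a),('top',b)):
    cv2.imwrite('pics/%s0.png'%n,c['pixels'][...,::-1]);print(n,c['W'].round(3).tolist(),c['camera_matrix'])
E
```

```text
{'clock': 0.0, 'joint_positions': array([ 1.12579269,  0.41190938, -0.01268757,  1.59703522,  0.00561865,
        1.13431693, -0.08216631]), 'joint_vel': array([-1.00321238e-03, -1.37081737e-03,  1.23293517e-03,  1.62739565e-03,
        1.38753243e-03,  3.88404183e-05, -9.92985262e-05]), 'effort': array([-1.56166010e-03, -5.87955022e+01,  6.41124398e-01, -2.91076952e+01,
       -5.38467465e-02,  1.80023897e-02,  1.75332375e-04]), 'position': array([ 0.229722  , -0.58070205,  0.22180694]), 'tcp_rot': array([ 9.82300386e-01,  1.87310664e-01, -2.22391211e-04, -7.85795134e-04]), 'ft_force': array([ 0.22213823, -0.21164173, -0.41556079]), 'moment': array([-0.02511704,  0.0024467 ,  0.00266236]), 'grip_force': 0.0, 'gripper_width': 0.08801388306358605}
scene [[0.967, 0.244, -0.07, 0.591], [0.253, -0.918, 0.305, -0.386], [0.01, -0.312, -0.95, 1.036], [0.0, 0.0, 0.0, 1.0]] [[386.65932721   0.         318.74905082]
 [  0.         386.65932721 195.95053702]
 [  0.           0.           1.        ]]
top [[-0.006, -0.985, 0.175, 0.357], [-1.0, 0.001, -0.03, -0.068], [0.029, -0.175, -0.984, 1.223], [0.0, 0.0, 0.0, 1.0]] [[453.90248081   0.         320.69006349]
 [  0.         453.90248081 199.31829054]
 [  0.           0.           1.        ]]
```

View pics/scene0.png

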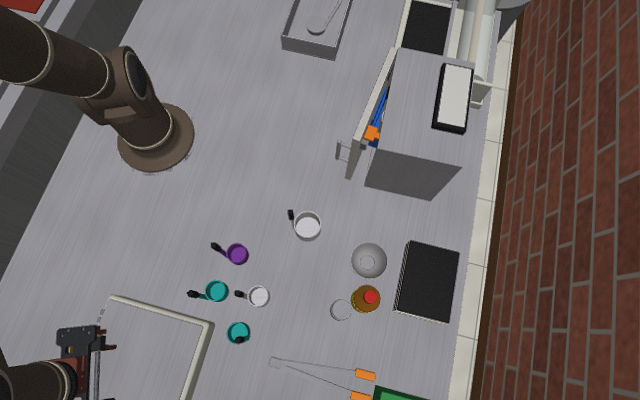

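View pics/top0.png

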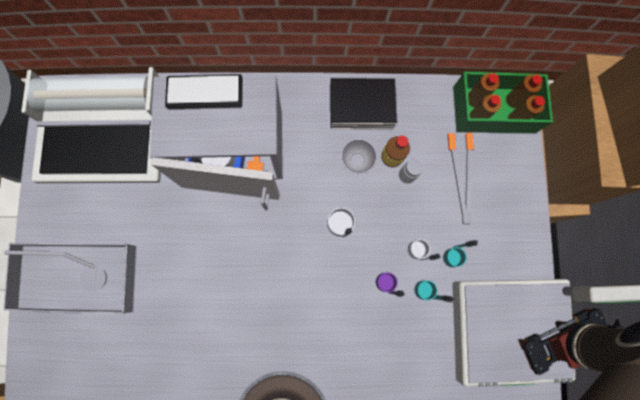

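The scene view shows the cupboard at about (410,120) with its door ajar and the orange catch at (372,132); the medium dipper is at (307,225). Dipper candidates in the scene view are steel (259,296), purple (237,254), turquoise (216,291) and turquoise (238,333). In the top view the steel medium is at (341,222), the steel small at (419,250) and the catch at (256,163). I choose the uncoloured steel one at (259,296) as the small dipper.

Run:
```python
from h import *
a=load('scene');b=load('top')
for n,d,box in(('scene',a,(320,40,480,210)),('top',b,(140,60,290,215))):
    P=cloud(d)
    u0,v0,u1,v1=box
    Q=P[v0:v1,u0:u1].reshape(-1,3); C=d['pixels'][v0:v1,u0:u1].reshape(-1,3).astype(int)
    m=(abs(Q[:,2]-.26)<.012)
    q=Q[m][:,:2].astype(np.float32); br=C[m].mean(1)
    print(n,'z260 count',m.sum(), q.min(0),q.max(0))
    org=(C[:,0]>180)&(C[:,2]<90)&(C[:,1]<170)
    print('orange',org.sum(),np.nanmedian(Q[org],0).round(4), np.nanpercentile(Q[org],[5,95],axis=0).round(4).tolist())
    img=cv2.resize(d['pixels'][v0:v1,u0:u1,::-1],None,fx=3.4,fy=3.4,interpolation=cv2.INTER_CUBIC)
    globals()['i'+n]=img
im1=iscene; im2=cv2.resize(itop,(itop.shape[1],itop.shape[0]))
cv2.imwrite('pics/crop1.png',cv2.resize(im1,None,fx=.7,fy=.7) if 0 else im1)
cv2.imwrite('pics/crop2.png',im2)
P=cloud(a);Pb=cloud(b)
# dippers: black sleeves & rims
for n,P,d,boxes in(('scene',P,a,{'med':(280,200,330,245),'small':(228,282,275,310)}),('top',Pb,b,{'med':(322,205,360,240),'small':(405,238,442,264)})):
  for k,(u0,v0,u1,v1) in boxes.items():
    Q=P[v0:v1,u0:u1].reshape(-1,3);C=d['pixels'][v0:v1,u0:u1].reshape(-1,3).max(1)
    s=Q[(C<70)&(Q[:,2]>.1)]
    zc=.054 if k=='med' else .046
    r=Q[abs(Q[:,2]-zc)<.006][:,:2].astype(np.float32)
    print(n,k,'sleeve',len(s),np.nanmedian(s,0).round(4) if len(s) else None, s[:,2].min() if len(s) else 0,s[:,2].max() if len(s) else 0,'rim',len(r),cv2.minEnclosingCircle(r) if len(r) else None)
```

```text
scene z260 count 7574 [0.57148397 0.00118393] [0.8200303  0.28787735]
orange 142 [0.61   0.0517 0.2315] [[0.5987, 0.0377, 0.2293], [0.6246, 0.0672, 0.2339]]
top z260 count 8799 [5.7109296e-01 3.3333752e-04] [0.81988424 0.28419936]
orange 127 [0.6135 0.0472 0.231 ] [[0.604, 0.0353, 0.2277], [0.6289, 0.062, 0.2348]]
scene med sleeve 48 [ 0.4734 -0.1654  0.1618] 0.11738676222525657 0.17268731753911015 rim 122 ((0.5061694979667664, -0.1526092290878296), 0.03732509911060333)
scene small sleeve 44 [ 0.4132 -0.3694  0.1681] 0.12762964765994322 0.17412257516474072 rim 102 ((0.43499594926834106, -0.36008453369140625), 0.026449833065271378)
top med sleeve 19 [ 0.4688 -0.1633  0.169 ] 0.13929543257740296 0.17327627147623126 rim 94 ((0.5052953958511353, -0.15582576394081116), 0.038000889122486115)
top small sleeve 27 [ 0.4085 -0.3668  0.167 ] 0.12562585091259848 0.17472084627548967 rim 83 ((0.4339309334754944, -0.3636825680732727), 0.02682839147746563)
```

View pics/crop1.png

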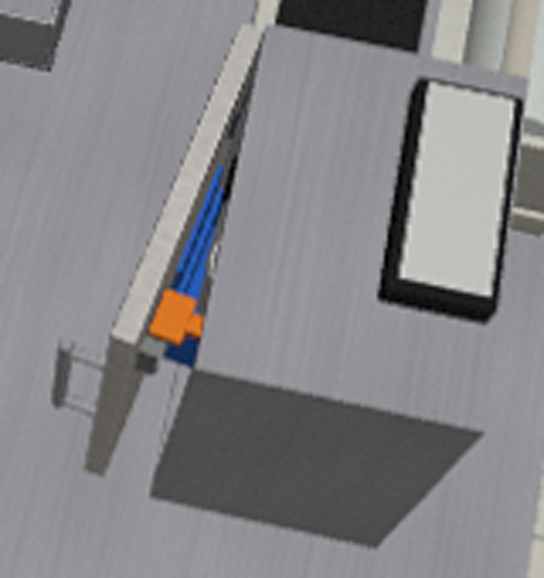

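View pics/crop2.png

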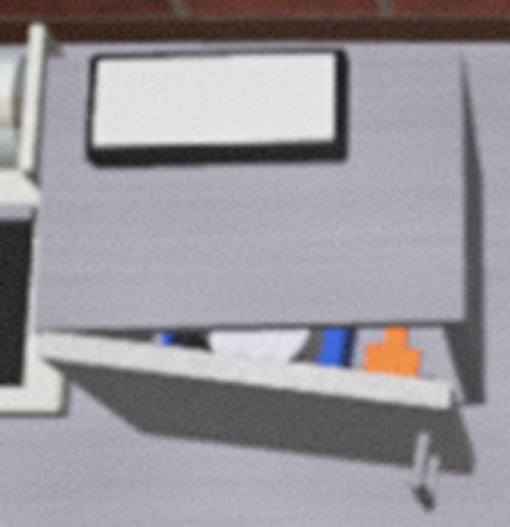

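Crops: the orange pad sits behind the white door's top edge. In crop1 it is at (175,315) with free end (125,340) and hinge end (255,30). In crop2 the pad is at (392,358) and the free end at (455,395). Next I fit the door line and the cupboard.

```bash
cat >> h.py <<'E'
def down(psi): # tool z down, tool x at heading psi in world
    c,s=np.cos(psi),np.sin(psi); return np.array([[c,s,0],[s,-c,0],[0,0,-1.]])
def delta(p,psi):
    """offset(mm) in tool axes and rotvec from the current pose to target"""
    s=get_state();R=Rn.from_quat(s['tcp_rot']).as_matrix()
    print('now',s['position'].round(4),'yaw',round(np.arctan2(R[1,0],R[0,0]),3),'off mm',(R.T@(np.array(p)-s['position'])*1e3).round(1),'turn',Rn.from_matrix(R.T@down(psi)).as_rotvec().round(3))
E
python3 - <<'E'
from h import *
for n,box in(('scene',(320,20,480,210)),('top',(140,60,290,215))):
    d=load(n);P=cloud(d);u0,v0,u1,v1=box
    Q=P[v0:v1,u0:u1].reshape(-1,3);C=d['pixels'][v0:v1,u0:u1].reshape(-1,3).astype(int)
    z=abs(Q[:,2]-.26)<.006
    warm=(C[:,2]-C[:,0])<4
    m=z&warm&(C.mean(1)>150)&(Q[:,0]<.69)
    q=Q[m][:,:2].astype(np.float32)
    for _ in range(3):
        vx,vy,x0,y0=cv2.fitLine(q,cv2.DIST_HUBER,0,.003,.003).ravel()
        r=(q-[x0,y0])@[-vy,vx]; q=q[abs(r)<.011]
    t=(q-[x0,y0])@[vx,vy]
    if vy<0: vx,vy=-vx,-vy;t=-t
    print(n,len(q),'dir to hinge',vx,vy,'ends',[x0+t.min()*vx,y0+t.min()*vy],[x0+t.max()*vx,y0+t.max()*vy],'len',np.ptp(t),'std',r.std())
    m=z&~warm&(Q[:,0]<.8); q=Q[m][:,:2].astype(np.float32)
    print(' cup rect',cv2.minAreaRect(q),cv2.boxPoints(cv2.minAreaRect(q)).round(3).tolist())
E
```

```text
scene 627 dir to hinge 0.1418648 0.98988605 ends [np.float32(0.5791124), np.float32(0.012606598)] [np.float32(0.6177542), np.float32(0.28223634)] len 0.2723846 std 0.004367838
 cup rect ((0.7129747271537781, 0.14549432694911957), (0.17489135265350342, 0.2823816239833832), 0.49633145332336426) [[0.6240000128746033, 0.28600001335144043], [0.6269999742507935, 0.004000000189989805], [0.8019999861717224, 0.004999999888241291], [0.7990000247955322, 0.28700000047683716]]
top 944 dir to hinge 0.1310342 0.99137783 ends [np.float32(0.5796641), np.float32(0.0086814165)] [np.float32(0.61489177), np.float32(0.2752068)] len 0.26884338 std 0.0050389003
 cup rect ((0.6983270645141602, 0.14192745089530945), (0.2832314670085907, 0.2031867504119873), 89.98176574707031) [[0.597000002861023, 0.0], [0.800000011920929, 0.0], [0.800000011920929, 0.2840000092983246], [0.597000002861023, 0.2840000092983246]]
```

```bash
python3 -m jog '[{"turn":[0,0,0],"offset":[0,0,-47],"grip":0.66},{"turn":[0,0,0],"offset":[0,0,-47],"grip":0.66},{"turn":[0,0,0],"offset":[0,0,-30],"grip":0.66}]'; python3 -c "
from h import *
delta([.5855,.055,.34],1.434)"
```

```text
clock: 0.4
position: [0.2301, -0.5816, 0.3498]
tcp_rot: [0.982, 0.187, 0.0, 0.001]
ft_force: [0.1, -0.7, 0.8]
gripper_width: 0.0676
grip_force: 0.0
now [ 0.2301 -0.5816  0.3498] yaw 0.377 off mm [ 564.6 -461.2    8.7] turn [ 2.000e-03  1.000e-03 -1.057e+00]
```

```bash
python3 -m jog '[{"turn":[0,0,0],"offset":[37.6,-30.7,0],"grip":0.66},{"turn":[0,0,0],"offset":[37.6,-30.7,0],"grip":0.66},{"turn":[0,0,0],"offset":[37.6,-30.7,0],"grip":0.66},{"turn":[0,0,0],"offset":[37.6,-30.7,0],"grip":0.66},{"turn":[0,0,0],"offset":[37.6,-30.7,0],"grip":0.66},{"turn":[0,0,0],"offset":[37.6,-30.7,0],"grip":0.66},{"turn":[0,0,0],"offset":[37.6,-30.7,0],"grip":0.66},{"turn":[0,0,0],"offset":[37.6,-30.7,0],"grip":0.66},{"turn":[0,0,0],"offset":[37.6,-30.7,0],"grip":0.66},{"turn":[0,0,0],"offset":[37.6,-30.7,0],"grip":0.66},{"turn":[0,0,0],"offset":[37.6,-30.7,0],"grip":0.66},{"turn":[0,0,0],"offset":[37.6,-30.7,0],"grip":0.66},{"turn":[0,0,0],"offset":[37.6,-30.7,0],"grip":0.66},{"turn":[0,0,0],"offset":[37.6,-30.7,0],"grip":0.66},{"turn":[0,0,0],"offset":[37.6,-30.7,0],"grip":0.66}]'
python3 -m jog '[{"turn":[0,0,-0.132],"offset":[0,0,0],"grip":0.66},{"turn":[0,0,-0.132],"offset":[0,0,0],"grip":0.66},{"turn":[0,0,-0.132],"offset":[0,0,0],"grip":0.66},{"turn":[0,0,-0.132],"offset":[0,0,0],"grip":0.66},{"turn":[0,0,-0.132],"offset":[0,0,0],"grip":0.66},{"turn":[0,0,-0.132],"offset":[0,0,0],"grip":0.66},{"turn":[0,0,-0.132],"offset":[0,0,0],"grip":0.66},{"turn":[0,0,-0.132],"offset":[0,0,0],"grip":0.66}]'
python3 - <<'E'
from h import *
d=snap('wrist');cv2.imwrite('pics/w1.png',d['pixels'][...,::-1])
print(get_state()['joint_positions'])
P=cloud(d);C=d['pixels'].astype(int)
org=(C[...,0]>160)&(C[...,2]<90)&(C[...,1]<170)
print('orange',org.sum(),np.nanmedian(P[org],0),np.nanpercentile(P[org],[5,95],axis=0).round(4))
m=(abs(P[...,2]-.26)<.008); q=P[m][:,:2]
for x in (.56,.57,.58,.585,.59,.60,.61,.62,.63,.64):
    k=(abs(P[...,1]-.055)<.004)&(abs(P[...,0]-x)<.002); print(x,k.sum(),np.nanmedian(P[k][:,2]) if k.any() else None)
delta([.5855,.055,.28],1.434)
E
```

```text
clock: 1.9
position: [0.5855, 0.0561, 0.3464]
tcp_rot: [0.982, 0.187, -0.0, 0.0]
ft_force: [0.4, -0.6, 0.3]
gripper_width: 0.0297
grip_force: 0.0
clock: 2.7
position: [0.5847, 0.0544, 0.3462]
tcp_rot: [0.752, 0.659, -0.0, -0.0]
ft_force: [-0.8, 0.0, 0.5]
gripper_width: 0.0297
grip_force: 0.0
[ 0.32639658  0.34594322 -0.68035217  1.47211247  0.21796984  1.40133334
 -0.48679125]
orange 1252 [0.61069731 0.05295557 0.23151896] [[0.5979 0.0377 0.23  ]
 [0.6279 0.0698 0.2331]]
0.56 13 0.0008373852711479612
0.57 381 0.404040202776866
0.58 47 0.26077356733256474
0.585 45 0.2603822907568033
0.59 49 0.2605793382526257
0.6 443 0.39588813230310305
0.61 54 0.23125126136133728
0.62 51 0.23101311308221228
0.63 108 0.2513807878060526
0.64 64 0.2603226359594975
now [0.5847 0.0544 0.3461] yaw 1.446 off mm [ 0.7  0.7 66.1] turn [-0.001  0.     0.012]
```

View pics/w1.png

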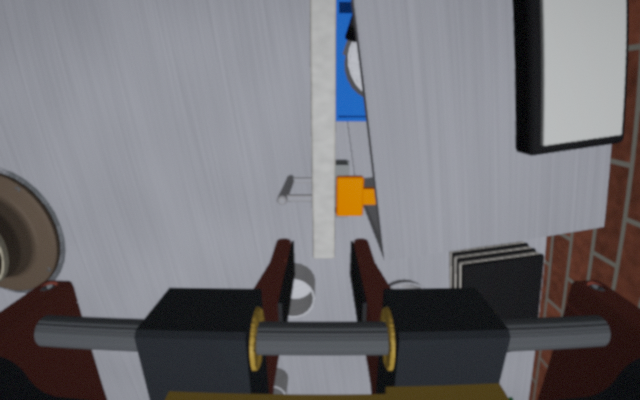

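The wrist view shows the door edge vertical at column 323, midway between the fingers, with the orange pad at (350,195). It is well aligned, so I descend.

```bash
python3 -m jog '[{"turn":[0,0,0],"offset":[0,0,35],"grip":0.66},{"turn":[0,0,0],"offset":[0,0,35],"grip":0.66},{"turn":[0,0,0],"offset":[0,0,30],"grip":0.66},{"turn":[0,0,0],"offset":[0,0,10],"grip":0.66},{"turn":[0,0,0],"offset":[0,0,6],"grip":0.66},{"turn":[0,0,0],"offset":[0,0,6],"grip":0.66},{"turn":[0,0,0],"offset":[0,0,4],"grip":0.66},{"turn":[0,0,0],"offset":[0,0,0],"grip":0.66}]'
```

```text
clock: 3.55
position: [0.5857, 0.0544, 0.2215]
tcp_rot: [0.754, 0.656, 0.001, 0.001]
ft_force: [-0.1, -2.4, 3.4]
gripper_width: 0.0299
grip_force: 2.0
```

```bash
python3 -m jog '[{"turn":[0,0,0],"offset":[0,0,3],"grip":0.66},{"turn":[0,0,0],"offset":[0,0,0],"grip":0.85},{"turn":[0,0,0],"offset":[0,0,0],"grip":0.95},{"turn":[0,0,0],"offset":[0,0,0],"grip":0.95},{"turn":[0,0,0],"offset":[0,0,0],"grip":0.95}]'
```

```text
clock: 4.05
position: [0.5851, 0.0545, 0.2184]
tcp_rot: [0.754, 0.657, 0.0, 0.0]
ft_force: [-1.2, -2.9, 7.1]
gripper_width: 0.0181
grip_force: 34.0
```

```bash
python3 -m jog '[{"turn":[0,0,0.05],"offset":[0.7,-11.2,0],"grip":0.95},{"turn":[0,0,0.05],"offset":[0.7,-11.2,0],"grip":0.95},{"turn":[0,0,0.05],"offset":[0.7,-11.2,0],"grip":0.95},{"turn":[0,0,0.05],"offset":[0.7,-11.2,0],"grip":0.95}]'
```

```text
clock: 4.45
position: [0.5415, 0.0666, 0.2183]
tcp_rot: [0.816, 0.577, 0.0, 0.0]
ft_force: [-0.5, -2.2, 8.3]
gripper_width: 0.0181
grip_force: 33.6
```

```bash
python3 -m jog '[{"turn":[0,0,0.05],"offset":[0.7,-11.2,0],"grip":0.95},{"turn":[0,0,0.05],"offset":[0.7,-11.2,0],"grip":0.95},{"turn":[0,0,0.05],"offset":[0.7,-11.2,0],"grip":0.95},{"turn":[0,0,0.05],"offset":[0.7,-11.2,0],"grip":0.95},{"turn":[0,0,0.05],"offset":[0.7,-11.2,0],"grip":0.95},{"turn":[0,0,0.05],"offset":[0.7,-11.2,0],"grip":0.95},{"turn":[0,0,0.05],"offset":[0.7,-11.2,0],"grip":0.95},{"turn":[0,0,0.05],"offset":[0.7,-11.2,0],"grip":0.95},{"turn":[0,0,0.05],"offset":[0.7,-11.2,0],"grip":0.95},{"turn":[0,0,0.05],"offset":[0.7,-11.2,0],"grip":0.95}]'; python3 -c "
from h import *
print(get_state()['joint_positions'])"
```

```text
clock: 5.45
position: [0.4506, 0.1316, 0.2183]
tcp_rot: [0.934, 0.358, -0.001, 0.001]
ft_force: [-6.4, -4.0, 11.3]
gripper_width: 0.018
grip_force: 33.5
[ 0.15893407  0.2059665  -0.62181404  1.93135514  0.13910654  1.04782324
 -1.3622292 ]
```

```bash
python3 -m jog '[{"turn":[0,0,0.05],"offset":[0.7,-11.2,0],"grip":0.95},{"turn":[0,0,0.05],"offset":[0.7,-11.2,0],"grip":0.95},{"turn":[0,0,0.05],"offset":[0.7,-11.2,0],"grip":0.95},{"turn":[0,0,0.05],"offset":[0.7,-11.2,0],"grip":0.95},{"turn":[0,0,0.05],"offset":[0.7,-11.2,0],"grip":0.95},{"turn":[0,0,0.05],"offset":[0.7,-11.2,0],"grip":0.95},{"turn":[0,0,0.05],"offset":[0.7,-11.2,0],"grip":0.95},{"turn":[0,0,0.05],"offset":[0.7,-11.2,0],"grip":0.95}]'; python3 -m jog '[{"turn":[0,0,0.05],"offset":[0.7,-11.2,0],"grip":0.95},{"turn":[0,0,0.05],"offset":[0.7,-11.2,0],"grip":0.95},{"turn":[0,0,0.05],"offset":[0.7,-11.2,0],"grip":0.95},{"turn":[0,0,0.05],"offset":[0.7,-11.2,0],"grip":0.95},{"turn":[0,0,0.05],"offset":[0.7,-11.2,0],"grip":0.95},{"turn":[0,0,0.05],"offset":[0.7,-11.2,0],"grip":0.95},{"turn":[0,0,0.05],"offset":[0.7,-11.2,0],"grip":0.95},{"turn":[0,0,0.05],"offset":[0.7,-11.2,0],"grip":0.95},{"turn":[0,0,0.05],"offset":[0.7,-11.2,0],"grip":0.95}]'
```

```text
clock: 6.25
position: [0.4073, 0.2109, 0.2183]
tcp_rot: [0.986, 0.165, -0.001, 0.0]
ft_force: [-8.0, -3.1, 13.0]
gripper_width: 0.0177
grip_force: 33.2
clock: 7.15
position: [0.4, 0.312, 0.2183]
tcp_rot: [0.998, -0.058, -0.001, -0.0]
ft_force: [-7.8, 0.4, 10.3]
gripper_width: 0.018
grip_force: 33.0
```

```bash
python3 -m jog '[{"turn":[0,0,0],"offset":[0,0,0],"grip":0.66},{"turn":[0,0,0],"offset":[0,0,0],"grip":0.66},{"turn":[0,0,0],"offset":[0,0,-5],"grip":0.66},{"turn":[0,0,0],"offset":[0,0,-20],"grip":0.66},{"turn":[0,0,0],"offset":[0,0,-40],"grip":0.66},{"turn":[0,0,0],"offset":[0,0,-40],"grip":0.66},{"turn":[0,0,0],"offset":[0,0,-20],"grip":0.66}]'
python3 - <<'E'
from h import *
delta([.473,-.165,.30],0)
E
```

```text
clock: 7.85
position: [0.4026, 0.3108, 0.346]
tcp_rot: [0.998, -0.058, 0.001, -0.001]
ft_force: [0.2, 0.5, -0.0]
gripper_width: 0.0295
grip_force: 0.0
now [0.4026 0.3108 0.346 ] yaw -0.117 off mm [125.4 464.4  45.2] turn [-0.002 -0.003 -0.117]
```

```bash
python3 -m jog '[{"turn":[0,0,0],"offset":[5.3,46.8,0],"grip":0.5},{"turn":[0,0,0],"offset":[5.3,46.8,0],"grip":0.5},{"turn":[0,0,0],"offset":[5.3,46.8,0],"grip":0.5},{"turn":[0,0,0],"offset":[5.3,46.8,0],"grip":0.5},{"turn":[0,0,0],"offset":[5.3,46.8,0],"grip":0.5},{"turn":[0,0,0],"offset":[5.3,46.8,0],"grip":0.5},{"turn":[0,0,0],"offset":[5.3,46.8,0],"grip":0.5},{"turn":[0,0,0],"offset":[5.3,46.8,0],"grip":0.5},{"turn":[0,0,0],"offset":[5.3,46.8,0],"grip":0.5},{"turn":[0,0,0],"offset":[5.3,46.8,0],"grip":0.5}]'
python3 - <<'E'
from h import *
print(get_state()['joint_positions'])
d=snap('wrist');t=snap('top')
w=d['pixels'][:,:,::-1].copy();tt=cv2.resize(t['pixels'][60:260,120:380,::-1],None,fx=2.4,fy=2.4)
cv2.imwrite('pics/w2.png',w);cv2.imwrite('pics/t2.png',tt)
P=cloud(d);C=d['pixels'].max(2)
near=np.hypot(P[...,0]-.485,P[...,1]+.158)<.07
s=near&(C<75)&(P[...,2]>.112)&(P[...,2]<.178)
print('sleeve all',s.sum(),np.nanmedian(P[s],0))
tp=s&(P[...,2]>.166); q=P[tp]; print('top face',tp.sum(),np.nanmedian(q,0),cv2.minAreaRect(q[:,:2].astype(np.float32)*1e3))
r=near&(abs(P[...,2]-.054)<.003)
q=P[r][:,:2].astype(np.float32);print('rim',r.sum(),cv2.minEnclosingCircle(q))
# caddy/large in top view
P=cloud(t);C=t['pixels'].astype(int)
blue=(C[...,2]-C[...,0]>60)&(P[...,1]>.1)&(P[...,1]<.35);q=P[blue];z=abs(q[:,2]-.105)<.006
print('blue rim',z.sum(),cv2.minAreaRect(q[z][:,:2].astype(np.float32)*1e3))
box=(abs(P[...,0]-.53)<.1)&(abs(P[...,1]-.21)<.08)
rim=box&(abs(P[...,2]-.117)<.006)&~blue;print('large rim',rim.sum(),cv2.minEnclosingCircle(P[rim][:,:2].astype(np.float32)*1e3))
sl=box&(P[...,2]>.19)&(P[...,2]<.235)&(C.max(2)<75);print('large sleeve',sl.sum(),np.nanmedian(P[sl],0) if sl.any() else '')
E
```

```text
clock: 8.85
position: [0.3995, -0.1626, 0.3429]
tcp_rot: [0.998, -0.059, 0.0, -0.0]
ft_force: [0.7, 1.2, -0.4]
gripper_width: 0.0437
grip_force: 0.0
[ 3.69583325e-01 -1.15903803e-02 -9.39326461e-02  1.84070229e+00
 -1.21676265e-03  1.31209669e+00 -1.41193552e+00]
sleeve all 105 [ 0.47216997 -0.16309425  0.17058779]
top face 104 [ 0.47215959 -0.1630455   0.17059197] ((472.0039978027344, -163.09934997558594), (9.392780303955078, 10.265434265136719), 11.106001853942871)
rim 376 ((0.5090625286102295, -0.15394964814186096), 0.036093734204769135)
blue rim 499 ((518.3452758789062, 218.61483764648438), (126.94835662841797, 135.86839294433594), 84.72794342041016)
large rim 264 ((532.2349243164062, 266.44866943359375), 96.53416442871094)
large sleeve 107 [0.58217116 0.27373694 0.21099441]
```

View pics/w2.png

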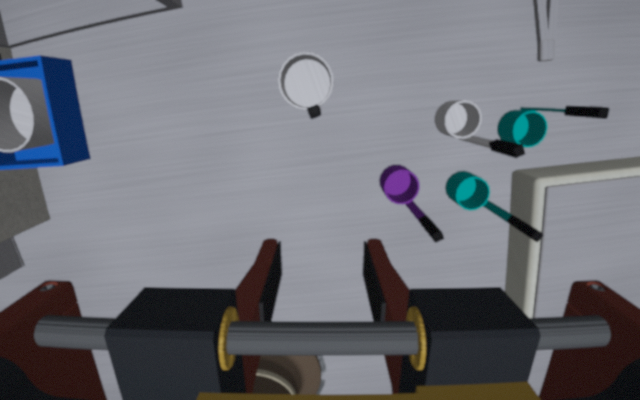

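View pics/t2.png

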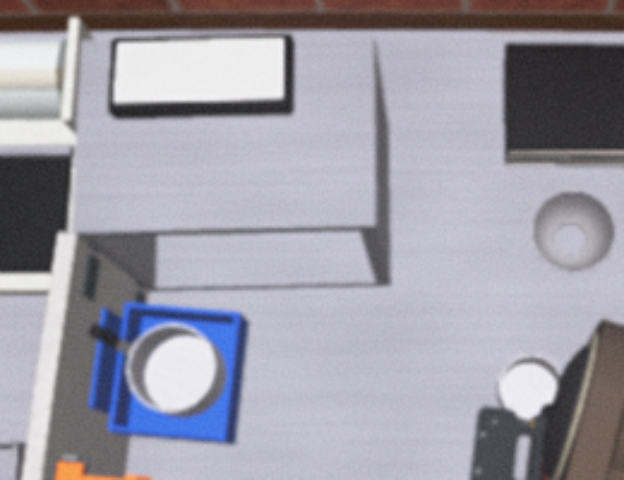

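The wrist view shows the steel medium dipper at (305,82) with its sleeve at (314,112), the small one at (462,120) with sleeve (507,148), and the coloured decoys at (400,184), (468,190) and (522,128). The top crop shows the door wide open, the caddy at (180,370) with the large dipper upright in it, handle at (105,332).

```bash
python3 -m jog '[{"turn":[0,0,0],"offset":[36,-4,0],"grip":0.5},{"turn":[0,0,0],"offset":[36,-4,0],"grip":0.5},{"turn":[0,0,-0.1485],"offset":[0,0,5],"grip":0.5},{"turn":[0,0,-0.1485],"offset":[0,0,5],"grip":0.5},{"turn":[0,0,-0.1485],"offset":[0,0,5],"grip":0.5},{"turn":[0,0,-0.1485],"offset":[0,0,5],"grip":0.5},{"turn":[0,0,-0.1485],"offset":[0,0,5],"grip":0.5},{"turn":[0,0,-0.1485],"offset":[0,0,5],"grip":0.5},{"turn":[0,0,-0.1485],"offset":[0,0,5],"grip":0.5},{"turn":[0,0,-0.1485],"offset":[0,0,5],"grip":0.5},{"turn":[0,0,-0.1485],"offset":[0,0,5],"grip":0.5},{"turn":[0,0,-0.1485],"offset":[0,0,5],"grip":0.5},{"turn":[0,0,-0.1485],"offset":[0,0,5],"grip":0.5},{"turn":[0,0,-0.1485],"offset":[0,0,5],"grip":0.5},{"turn":[0,0,-0.1485],"offset":[0,0,5],"grip":0.5}]'
python3 - <<'E'
from h import *
delta([.472,-.163,.136],1.81)
t=load('top');P=cloud(t);C=t['pixels'].astype(int)
print('px sleeve',[px(t,u,v,0).tolist() for u,v in((162,197),(164,198),(167,199),(170,200))])
box=(abs(P[...,0]-.52)<.065)&(abs(P[...,1]-.22)<.07)&(abs(P[...,2]-.12)<.004)&((C[...,2]-C[...,0])<40)
q=P[box][:,:2].astype(np.float32)*1e3;print('rim',len(q),cv2.minEnclosingCircle(q),cv2.fitEllipse(q))
box=(abs(P[...,0]-.52)<.065)&(abs(P[...,1]-.22)<.07)&(abs(P[...,2]-.058)<.004)&((C[...,2]-C[...,0])<40)
q=P[box][:,:2].astype(np.float32)*1e3;print('floor',len(q),cv2.minAreaRect(q))
E
```

```text
clock: 10.45
position: [0.4726, -0.1604, 0.2774]
tcp_rot: [0.614, 0.79, 0.0, -0.0]
ft_force: [0.0, -0.2, 0.4]
gripper_width: 0.0439
grip_force: 0.0
now [ 0.4726 -0.1604  0.2774] yaw 1.82 off mm [ -2.5  -1.2 141.4] turn [-0.    -0.001  0.01 ]
px sleeve [[0.5401, 0.2573, 0.2237], [0.5401, 0.2567, 0.211], [0.5418, 0.2568, 0.1886], [0.5545, 0.276, 0.1027]]
rim 91 ((516.2593994140625, 246.60189819335938), 74.15704345703125) ((513.0152587890625, 231.63690185546875), (108.23257446289062, 143.95458984375), 69.59312438964844)
floor 655 ((516.9448852539062, 220.21908569335938), (114.55496215820312, 145.6317596435547), 3.470676898956299)
```

```bash
python3 -m jog '[{"turn":[0,0,0],"offset":[-2,-1,41],"grip":0.5},{"turn":[0,0,0],"offset":[0,0,40],"grip":0.5},{"turn":[0,0,0],"offset":[0,0,40],"grip":0.5},{"turn":[0,0,0],"offset":[0,0,20],"grip":0.5},{"turn":[0,0,0],"offset":[0,0,0],"grip":0.9},{"turn":[0,0,0],"offset":[0,0,0],"grip":1},{"turn":[0,0,0],"offset":[0,0,0],"grip":1},{"turn":[0,0,0],"offset":[0,0,0],"grip":1},{"turn":[0,0,0],"offset":[0,0,0],"grip":1}]'; python3 -m jog '[{"turn":[0,0,0],"offset":[0,0,-20],"grip":1},{"turn":[0,0,0],"offset":[0,0,-40],"grip":1},{"turn":[0,0,0],"offset":[0,0,-40],"grip":1},{"turn":[0,0,0],"offset":[0,0,-40],"grip":1},{"turn":[0,0,0],"offset":[0,0,-20],"grip":1}]'
python3 - <<'E'
from h import *
t=snap('top');P=cloud(t);C=t['pixels'].astype(int)
# rim of large dipper: steel pixels, in caddy region
g=(abs(P[...,0]-.52)<.07)&(abs(P[...,1]-.215)<.062)&((C[...,2]-C[...,0])<35)&(P[...,2]>.05)&(P[...,2]<.135)
for lo,hi in((.05,.066),(.066,.09),(.09,.112),(.112,.126)):
    m=g&(P[...,2]>lo)&(P[...,2]<hi);q=P[m]; print(lo,m.sum(),q.min(0).round(3),q.max(0).round(3),cv2.minEnclosingCircle(q[:,:2].astype(np.float32)*1e3))
im=cv2.resize(t['pixels'][165:255,140:240,::-1],None,fx=7,fy=6.5,interpolation=cv2.INTER_CUBIC) 
s=cv2.resize(t['pixels'][165:255,140:240,::-1],None,fx=6,fy=6,interpolation=cv2.INTER_CUBIC);cv2.imwrite('pics/t3.png',s)
E
```

```text
clock: 11.35
position: [0.4727, -0.1636, 0.1377]
tcp_rot: [0.616, 0.787, 0.0, 0.001]
ft_force: [-0.6, 0.1, -0.8]
gripper_width: 0.0119
grip_force: 30.0
clock: 11.85
position: [0.4732, -0.1637, 0.3007]
tcp_rot: [0.616, 0.787, 0.001, 0.002]
ft_force: [0.9, -0.5, -0.8]
gripper_width: 0.012
grip_force: 30.0
0.05 739 [0.451 0.153 0.05 ] [0.563 0.274 0.066] ((504.18499755859375, 205.4866943359375), 69.04293060302734)
0.066 162 [0.476 0.171 0.067] [0.564 0.274 0.09 ] ((526.6889038085938, 223.71231079101562), 54.91786575317383)
0.09 183 [0.474 0.172 0.09 ] [0.59  0.277 0.112] ((537.3668823242188, 231.89022827148438), 68.88712310791016)
0.112 139 [0.475 0.173 0.112] [0.588 0.277 0.125] ((537.6124877929688, 231.30941772460938), 68.03765106201172)
```

View pics/t3.png

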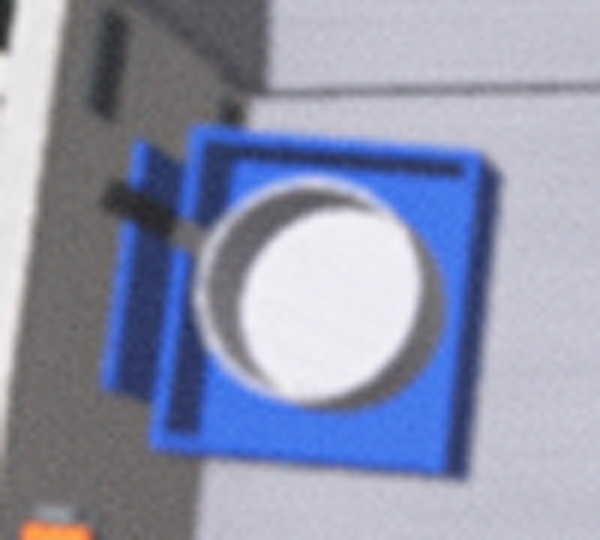

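The crop shows the large dipper's rim spanning columns 195–443 and rows 178–410, with centre about (319,294) and its sleeve at (140,208).

```bash
cat >> h.py <<'E'
def ray(d,u,v,z):
    n=cv2.undistortPoints(np.array([[[u,v]]],float),np.array(d['K'] if 'K' in d else d['camera_matrix']),np.array(d['dist'])).ravel()
    r=d['W'][:3,:3]@[n[0],n[1],1]; o=d['W'][:3,3]; return o+r*(z-o[2])/r[2]
E
python3 - <<'E'
from h import *
t=load('top')
c=ray(t,140+319.5/6-.42,165+294/6-.42,.117);print('large c',c)
for u,v in((195,290),(443,300),(319,178),(319,410)): 
    p=ray(t,140+u/6-.42,165+v/6-.42,.117);print(p.round(4),np.linalg.norm(p-c).round(4))
# caddy rim corners outer z=.105
q=np.array([ray(t,140+u/6-.42,165+v/6-.42,.105)[:2] for u,v in((192,126),(495,155),(467,478),(150,450))]);print(q.round(4),q.mean(0))
P=cloud(t);C=t['pixels'].max(2)
m=(abs(P[...,0]-.54)<.03)&(abs(P[...,1]-.262)<.03)&(P[...,2]>.19)&(P[...,2]<.23)&(C<75);print('sl',m.sum(),np.median(P[m],0))
s=snap('scene');P=cloud(s);C=s['pixels'].astype(int)
m=(np.hypot(P[...,0]-c[0],P[...,1]-c[1])<.055)&(abs(P[...,2]-.117)<.004)&((C[...,2]-C[...,0])<40);print('scene rim',m.sum(),cv2.minEnclosingCircle(P[m][:,:2].astype(np.float32)*1e3))
m=(abs(P[...,0]-.54)<.03)&(abs(P[...,1]-.262)<.03)&(P[...,2]>.16)&(P[...,2]<.235);print('sl',m.sum(),np.median(P[m],0))
w=snap('wrist');P=cloud(w)
m=(np.hypot(P[...,0]-.509,P[...,1]+.154)<.06)&(P[...,2]>.1)&(P[...,2]<.23); print('med in hand',m.sum())
tool=get_state();print(tool['position'])
a=.24;cm=tool['position'][:2]+.038*np.array([np.cos(a),np.sin(a)]);print('med centre est',cm,'shift',c[:2]-cm)
h=np.array([ray(t,140+70/6,165+(0)/6,.26)]);print(h)
E
```

```text
large c [0.51807286 0.21312209 0.117     ]
[0.5197 0.2648 0.117 ] 0.0517
[0.5156 0.1621 0.117 ] 0.051
[0.5665 0.2154 0.117 ] 0.0484
[0.4704 0.2114 0.117 ] 0.0477
[[0.591  0.2732]
 [0.5784 0.145 ]
 [0.4437 0.1524]
 [0.455  0.284 ]] [0.51702353 0.21364207]
sl 45 [0.5374981  0.2591998  0.21902199]
scene rim 144 ((520.0918579101562, 220.01495361328125), 47.660057067871094)
sl 494 [0.54064264 0.28448334 0.20249228]
med in hand 7085
[ 0.47266846 -0.1636213   0.29782998]
med centre est [ 0.5095793 -0.1545886] shift [0.00849355 0.3677107 ]
[[0.60472303 0.27263808 0.26      ]]
```

```bash
python3 -m jog '[{"turn":[0,0,0],"offset":[12,3.4,0],"grip":1},{"turn":[0,0,0],"offset":[24,6.8,0],"grip":1},{"turn":[0,0,0],"offset":[36,10.2,0],"grip":1},{"turn":[0,0,0],"offset":[36,10.2,0],"grip":1},{"turn":[0,0,0],"offset":[36,10.2,0],"grip":1},{"turn":[0,0,0],"offset":[36,10.2,0],"grip":1},{"turn":[0,0,0],"offset":[36,10.2,0],"grip":1},{"turn":[0,0,0],"offset":[36,10.2,0],"grip":1},{"turn":[0,0,0],"offset":[36,10.2,0],"grip":1},{"turn":[0,0,0],"offset":[36,10.2,0],"grip":1},{"turn":[0,0,0],"offset":[24,6.8,0],"grip":1},{"turn":[0,0,0],"offset":[12,3.4,0],"grip":1},{"turn":[0,0,0],"offset":[0,0,0],"grip":1}]'
python3 - <<'E'
from h import *
s=get_state();print(s['joint_positions'])
w=snap('wrist');P=cloud(w);C=w['pixels'].astype(int)
zr=s['position'][2]-.1377+.054
m=(np.hypot(P[...,0]-.521,P[...,1]-.2195)<.05)&(abs(P[...,2]-zr)<.01)
q=P[m]; print('rim exp',zr,m.sum(),cv2.minEnclosingCircle(q[:,:2].astype(np.float32)*1e3),'z range',np.percentile(q[:,2],[2,50,98]))
A=np.c_[q[:,:2]-q[:,:2].mean(0),np.ones(len(q))];print('tilt',np.linalg.lstsq(A,q[:,2],rcond=None)[0])
m=(np.hypot(P[...,0]-.519,P[...,1]-.219)<.056)&(abs(P[...,2]-.117)<.005)&((C[...,2]-C[...,0])<40)
print('large rim',m.sum(),cv2.minEnclosingCircle(P[m][:,:2].astype(np.float32)*1e3) if m.any() else '')
cv2.imwrite('pics/w4.png',w['pixels'][...,::-1])
delta([s['position'][0],s['position'][1],.1965],1.817)
E
```

```text
clock: 13.3
position: [0.4835, 0.2121, 0.2953]
tcp_rot: [0.615, 0.788, -0.001, -0.001]
ft_force: [0.1, -0.5, -0.9]
gripper_width: 0.0117
grip_force: 30.0
[-0.04166123  0.23890788 -0.55680152  1.69746632  0.13092647  1.24500986
 -0.38213862]
rim exp 0.21157787823307406 1741 ((520.3136596679688, 228.33424377441406), 41.656471252441406) z range [0.2021078  0.211444   0.21464048]
tilt [-0.01451414  0.02456098  0.20989801]
large rim 423 ((517.7532348632812, 226.44065856933594), 45.53266525268555)
now [0.4841 0.2104 0.2955] yaw 1.815 off mm [ 1.9  0.1 99. ] turn [-0.002  0.    -0.002]
```

View pics/w4.png

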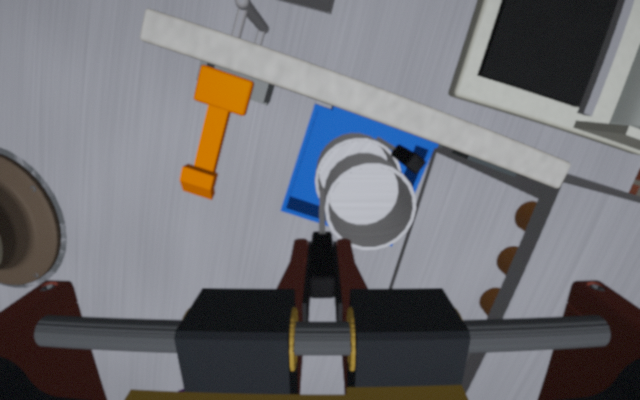

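The wrist view shows the medium cup rim centred near (370,204). The large rim behind it spans columns 316–405 with its top at row 137, large sleeve at (407,157), and the door top runs from (145,25) to (565,170). I fit both circles properly.

Run:
```python
from h import *
from scipy.optimize import least_squares
d=load('wrist');P=cloud(d);C=d['pixels'].astype(int)
def fit(m,r,c0):
    q=P[m][:,:2]
    f=lambda c:np.hypot(q[:,0]-c[0],q[:,1]-c[1])-r
    s=least_squares(f,c0,loss='soft_l1',f_scale=.001);a=np.arctan2(q[:,1]-s.x[1],q[:,0]-s.x[0]);return s.x.round(4),m.sum(),'rms',np.sqrt(np.median(f(s.x)**2)).round(4),np.histogram(a,8,(-np.pi,np.pi))[0]
st=(C[...,2]-C[...,0])<40
for lo,hi in((.115,.124),(.112,.119),(.108,.122)):
    m=(np.hypot(P[...,0]-.519,P[...,1]-.222)<.058)&(P[...,2]>lo)&(P[...,2]<hi)&st
    print('L',fit(m,.0445,[.519,.222]))
m=(np.hypot(P[...,0]-.521,P[...,1]-.2195)<.05)&(abs(P[...,2]-.2115)<.004)&st
print('M',fit(m,.0345,[.521,.22]))
# pixel-read points on the large rim's outer edge and the medium's
print([ray(d,u,v,.117)[:2].round(4).tolist() for u,v in((316,180),(358,137),(392,150),(330,149))])
print([ray(d,u,v,.2115)[:2].round(4).tolist() for u,v in((415,205),(370,161),(370,249),(325,205))])
for n in('scene','top'):
    d=load(n);P=cloud(d);C=d['pixels'].astype(int);st=(C[...,2]-C[...,0])<40
    m=(np.hypot(P[...,0]-.519,P[...,1]-.22)<.056)&(P[...,2]>.112)&(P[...,2]<.123)&st
    print(n,fit(m,.0445,[.519,.222]))
```

```text
L (array([0.5205, 0.2218]), np.int64(391), 'rms', np.float64(0.0008), array([ 54,   0,   0,   0,  31,  97, 108, 101]))
L (array([0.5204, 0.2219]), np.int64(409), 'rms', np.float64(0.0008), array([ 55,   0,   0,   0,  35,  92, 120, 107]))
L (array([0.5203, 0.222 ]), np.int64(452), 'rms', np.float64(0.0009), array([ 57,   0,   0,   0,  42, 105, 130, 118]))
M (array([0.5195, 0.2231]), np.int64(1258), 'rms', np.float64(0.0008), array([137, 103, 174, 189, 153, 163, 175, 164]))
[[0.4773, 0.212], [0.508, 0.266], [0.5456, 0.2619], [0.4834, 0.2472]]
[[0.5537, 0.2332], [0.5096, 0.2577], [0.5301, 0.1886], [0.4854, 0.216]]
scene (array([0.52  , 0.2206]), np.int64(164), 'rms', np.float64(0.0009), array([14, 24, 28, 17, 14, 29, 22, 16]))
top (array([0.5196, 0.2177]), np.int64(142), 'rms', np.float64(0.0009), array([19, 23, 19, 14, 13, 30, 15,  9]))
```

```bash
python3 -m jog '[{"turn":[0,0,0],"offset":[-1.7,2.7,10],"grip":1},{"turn":[0,0,0],"offset":[0,0,15],"grip":1},{"turn":[0,0,0],"offset":[0,0,15],"grip":1},{"turn":[0,0,0],"offset":[0,0,15],"grip":1},{"turn":[0,0,0],"offset":[0,0,15],"grip":1},{"turn":[0,0,0],"offset":[0,0,10],"grip":1},{"turn":[0,0,0],"offset":[0,0,8],"grip":1},{"turn":[0,0,0],"offset":[0,0,5],"grip":1},{"turn":[0,0,0],"offset":[0,0,3],"grip":1},{"turn":[0,0,0],"offset":[0,0,0],"grip":1}]'
```

```text
clock: 14.35
position: [0.4878, 0.2094, 0.2005]
tcp_rot: [0.616, 0.787, -0.0, 0.0]
ft_force: [0.2, 0.3, -0.8]
gripper_width: 0.0117
grip_force: 30.0
```

```bash
python3 -m jog '[{"turn":[0,0,0],"offset":[0,0,2],"grip":1},{"turn":[0,0,0],"offset":[0,0,2],"grip":1},{"turn":[0,0,0],"offset":[0,0,1],"grip":1},{"turn":[0,0,0],"offset":[0,0,0],"grip":1}]';python3 -m jog '[{"turn":[0,0,0],"offset":[0,0,1],"grip":1},{"turn":[0,0,0],"offset":[0,0,0],"grip":1}]'
```

```text
clock: 14.75
position: [0.4878, 0.2095, 0.1957]
tcp_rot: [0.616, 0.787, 0.0, 0.0]
ft_force: [-0.5, 0.1, -0.7]
gripper_width: 0.0123
grip_force: 30.0
clock: 14.95
position: [0.4878, 0.2097, 0.1956]
tcp_rot: [0.616, 0.787, 0.0, 0.0]
ft_force: [-3.5, -0.6, 7.2]
gripper_width: 0.0117
grip_force: 30.0
```

Seated: the contact force came at the expected height. Release and retreat upward, then go to look at the small dipper.

```bash
python3 -m jog '[{"turn":[0,0,0],"offset":[0,0,-1],"grip":1},{"turn":[0,0,0],"offset":[0,0,0],"grip":0.72},{"turn":[0,0,0],"offset":[0,0,0],"grip":0.72},{"turn":[0,0,0],"offset":[0,0,0],"grip":0.72},{"turn":[0,0,0],"offset":[0,0,-5],"grip":0.72},{"turn":[0,0,0],"offset":[0,0,-20],"grip":0.72},{"turn":[0,0,0],"offset":[0,0,-40],"grip":0.72},{"turn":[0,0,0],"offset":[0,0,-40],"grip":0.72},{"turn":[0,0,0],"offset":[0,0,-30],"grip":0.72},{"turn":[0,0,0],"offset":[0,0,0],"grip":0.72}]'
python3 - <<'E'
from h import *
from scipy.optimize import least_squares
def fit(P,m,r,c0):
    q=P[m][:,:2];f=lambda c:np.hypot(q[:,0]-c[0],q[:,1]-c[1])-r
    s=least_squares(f,c0,loss='soft_l1',f_scale=.001);return s.x.round(4),m.sum(),np.sqrt(np.median(f(s.x)**2)).round(4)
w=snap('wrist');t=snap('top');s=snap('scene')
for n,d in(('w',w),('t',t),('s',s)):
    P=cloud(d);C=d['pixels'].astype(int);st=(C[...,2]-C[...,0])<40;dk=C.max(2)<75
    h=np.hypot(P[...,0]-.5205,P[...,1]-.221)
    m=(h<.042)&(P[...,2]>.105)&(P[...,2]<.12)&st;print(n,'M',fit(P,m,.0345,[.52,.22]) if m.sum()>5 else m.sum(),np.percentile(P[m][:,2],[5,50,95]).round(4))
    m=(h<.056)&(h>.03)&(P[...,2]>.115)&(P[...,2]<.124)&st;print(n,'L',fit(P,m,.0445,[.52,.22]) if m.sum()>5 else m.sum())
    m=(h<.07)&(P[...,2]>.175)&(P[...,2]<.24)&dk; print(n,'dark',m.sum(), [ (P[m&(P[...,0]>x0)&(P[...,0]<x1)]).mean(0).round(4).tolist() for x0,x1 in((.4,.51),(.52,.6))])
    m=(np.hypot(P[...,0]-.4345,P[...,1]+.362)<.05)
    r=m&(abs(P[...,2]-.046)<.004)&st; k=m&(P[...,2]>.12)&(P[...,2]<.178)&dk
    print(n,'S',fit(P,r,.0245,[.4345,-.362]) if r.sum()>5 else 0,'sleeve',k.sum(),P[k].mean(0).round(4), P[k&(P[...,2]>.165)].mean(0).round(4))
E
```

```text
clock: 15.95
position: [0.4893, 0.2107, 0.3354]
tcp_rot: [0.616, 0.787, 0.003, 0.002]
ft_force: [0.4, -0.1, 1.1]
gripper_width: 0.0246
grip_force: 0.0
w M (array([0.524 , 0.2203]), np.int64(616), np.float64(0.0009)) [0.1066 0.1121 0.1139]
w L (array([0.5203, 0.2221]), np.int64(548), np.float64(0.0008))
w dark 615 [[0.4872, 0.2138, 0.2175], [0.5365, 0.2669, 0.2154]]
w S 0 sleeve 0 [nan nan nan] [nan nan nan]
t M (array([0.5238, 0.2172]), np.int64(163), np.float64(0.0017)) [0.1059 0.1109 0.1159]
t L (array([0.5197, 0.2182]), np.int64(91), np.float64(0.0008))
t dark 40 [[0.4863, 0.2047, 0.2155], [nan, nan, nan]]
t S (array([ 0.4358, -0.3634]), np.int64(66), np.float64(0.0013)) sleeve 24 [ 0.4084 -0.3674  0.1577] [ 0.4091 -0.3694  0.1712]
s M (array([0.5237, 0.2184]), np.int64(142), np.float64(0.001)) [0.1058 0.1118 0.1154]
s L (array([0.5202, 0.2207]), np.int64(125), np.float64(0.001))
s dark 173 [[0.4877, 0.2066, 0.2082], [0.5387, 0.2638, 0.2058]]
s S (array([ 0.4357, -0.3598]), np.int64(85), np.float64(0.001)) sleeve 44 [ 0.4126 -0.3692  0.1588] [ 0.4114 -0.3693  0.1702]<stdin>:15: RuntimeWarning: Mean of empty slice.
  ret = um.true_divide(
<stdin>:12: RuntimeWarning: Mean of empty slice.
```

```bash
python3 -m jog '[{"turn":[0,0,0],"offset":[-41.8,-16.7,0],"grip":0.55},{"turn":[0,0,0],"offset":[-41.8,-16.7,0],"grip":0.55},{"turn":[0,0,0],"offset":[-41.8,-16.7,0],"grip":0.55},{"turn":[0,0,0],"offset":[-41.8,-16.7,0],"grip":0.55},{"turn":[0,0,0],"offset":[-41.8,-16.7,0],"grip":0.55},{"turn":[0,0,0],"offset":[-41.8,-16.7,0],"grip":0.55},{"turn":[0,0,0],"offset":[-41.8,-16.7,0],"grip":0.55},{"turn":[0,0,0],"offset":[-41.8,-16.7,0],"grip":0.55},{"turn":[0,0,0],"offset":[-41.8,-16.7,0],"grip":0.55},{"turn":[0,0,0],"offset":[-41.8,-16.7,0],"grip":0.55},{"turn":[0,0,0],"offset":[-41.8,-16.7,0],"grip":0.55},{"turn":[0,0,0],"offset":[-41.8,-16.7,0],"grip":0.55},{"turn":[0,0,0],"offset":[-41.8,-16.7,0],"grip":0.55}]'
python3 -m jog '[{"turn":[0,0,0.1386],"offset":[0,0,0],"grip":0.55},{"turn":[0,0,0.1386],"offset":[0,0,0],"grip":0.55},{"turn":[0,0,0.1386],"offset":[0,0,0],"grip":0.55},{"turn":[0,0,0.1386],"offset":[0,0,0],"grip":0.55},{"turn":[0,0,0.1386],"offset":[0,0,0],"grip":0.55},{"turn":[0,0,0.1386],"offset":[0,0,0],"grip":0.55},{"turn":[0,0,0.1386],"offset":[0,0,0],"grip":0.55},{"turn":[0,0,0.1386],"offset":[0,0,0],"grip":0.55},{"turn":[0,0,0.1386],"offset":[0,0,0],"grip":0.55},{"turn":[0,0,0.1386],"offset":[0,0,0],"grip":0.55},{"turn":[0,0,0.1386],"offset":[0,0,0],"grip":0.55},{"turn":[0,0,0],"offset":[0,0,0],"grip":0.55}]'
python3 - <<'E'
from h import *
d=snap('wrist');P=cloud(d);C=d['pixels'].astype(int);dk=C.max(2)<75
m=(np.hypot(P[...,0]-.4345,P[...,1]+.362)<.05);k=m&(P[...,2]>.165)&(P[...,2]<.178)&dk
print(k.sum(),P[k].mean(0),get_state()['joint_positions'])
if k.any():print(cv2.minAreaRect(P[k][:,:2].astype(np.float32)*1e3))
cv2.imwrite('pics/w5.png',d['pixels'][...,::-1])
delta([.411,-.369,.137],.29)
E
```

```text
clock: 17.4
position: [0.4064, -0.3716, 0.329]
tcp_rot: [0.616, 0.787, -0.0, -0.001]
ft_force: [0.9, 0.4, 0.0]
gripper_width: 0.0395
grip_force: 0.0
clock: 18.6
position: [0.407, -0.3698, 0.3291]
tcp_rot: [0.99, 0.143, -0.001, -0.001]
ft_force: [0.0, 0.7, -0.2]
gripper_width: 0.0396
grip_force: 0.0
110 [ 0.41148746 -0.36918335  0.1702456 ] [ 0.56034065  0.20797949  0.10780039  1.62817542 -0.022685    1.30904408
 -0.60730593]
((411.0945739746094, -369.3914794921875), (10.54724407196045, 9.890130996704102), 17.779592514038086)
now [ 0.4072 -0.3698  0.3293] yaw 0.292 off mm [  4.2   0.7 192.3] turn [-0.002  0.002  0.002]
```

```bash
python3 -m jog '[{"turn":[0,0,0],"offset":[4,0,45],"grip":0.55},{"turn":[0,0,0],"offset":[0,0,45],"grip":0.55},{"turn":[0,0,0],"offset":[0,0,45],"grip":0.55},{"turn":[0,0,0],"offset":[0,0,35],"grip":0.55},{"turn":[0,0,0],"offset":[0,0,20],"grip":0.55},{"turn":[0,0,0],"offset":[0,0,0],"grip":0.9},{"turn":[0,0,0],"offset":[0,0,0],"grip":1},{"turn":[0,0,0],"offset":[0,0,0],"grip":1},{"turn":[0,0,0],"offset":[0,0,0],"grip":1},{"turn":[0,0,0],"offset":[0,0,0],"grip":1}]'; python3 -m jog '[{"turn":[0,0,0],"offset":[0,0,-20],"grip":1},{"turn":[0,0,0],"offset":[0,0,-40],"grip":1},{"turn":[0,0,0],"offset":[0,0,-45],"grip":1},{"turn":[0,0,0],"offset":[0,0,-45],"grip":1},{"turn":[0,0,0],"offset":[0,0,-40],"grip":1},{"turn":[0,0,0],"offset":[0,0,-20],"grip":1}]'
python3 -c "
from h import *
delta([.541,.198,.335],2.24)"
```

```text
clock: 19.65
position: [0.4121, -0.3697, 0.1421]
tcp_rot: [0.99, 0.144, 0.001, 0.001]
ft_force: [-0.5, 0.0, 3.9]
gripper_width: 0.0117
grip_force: 30.0
clock: 20.25
position: [0.4119, -0.3696, 0.3552]
tcp_rot: [0.99, 0.144, 0.002, 0.002]
ft_force: [0.0, -0.5, -1.5]
gripper_width: 0.0119
grip_force: 30.0
now [ 0.4119 -0.3696  0.3552] yaw 0.289 off mm [ 285.3 -507.4   18.9] turn [ 0.006  0.002 -1.951]
```

```bash
python3 -m jog '[{"turn":[0,0,-0.05],"offset":[0,0,-2],"grip":1},{"turn":[0,0,-0.1],"offset":[0,0,-2],"grip":1},{"turn":[0,0,-0.1393],"offset":[0,0,-2],"grip":1},{"turn":[0,0,-0.1393],"offset":[0,0,-2],"grip":1},{"turn":[0,0,-0.1393],"offset":[0,0,-2],"grip":1},{"turn":[0,0,-0.1393],"offset":[0,0,-2],"grip":1},{"turn":[0,0,-0.1393],"offset":[0,0,-2],"grip":1},{"turn":[0,0,-0.1393],"offset":[0,0,-2],"grip":1},{"turn":[0,0,-0.1393],"offset":[0,0,-2],"grip":1},{"turn":[0,0,-0.1393],"offset":[0,0,-2],"grip":1},{"turn":[0,0,-0.1393],"offset":[0,0,-2],"grip":1},{"turn":[0,0,-0.1393],"offset":[0,0,-2],"grip":1},{"turn":[0,0,-0.1393],"offset":[0,0,-2],"grip":1},{"turn":[0,0,-0.1393],"offset":[0,0,-2],"grip":1},{"turn":[0,0,-0.08],"offset":[0,0,-2],"grip":1},{"turn":[0,0,-0.05],"offset":[0,0,0],"grip":1},{"turn":[0,0,0],"offset":[0,0,0],"grip":1}]'
python3 -c "
from h import *
delta([.541,.198,.38],2.24)"
```

```text
clock: 21.95
position: [0.4112, -0.3689, 0.381]
tcp_rot: [0.435, 0.9, -0.0, 0.0]
ft_force: [-0.4, -0.0, -1.8]
gripper_width: 0.012
grip_force: 30.0
now [ 0.4112 -0.3689  0.381 ] yaw 2.241 off mm [363.6 453.9   0.9] turn [0.    0.    0.001]
```

```bash
python3 -m jog '[{"turn":[0,0,0],"offset":[14,17.5,0],"grip":1},{"turn":[0,0,0],"offset":[28,34.9,0],"grip":1},{"turn":[0,0,0],"offset":[28,34.9,0],"grip":1},{"turn":[0,0,0],"offset":[28,34.9,0],"grip":1},{"turn":[0,0,0],"offset":[28,34.9,0],"grip":1},{"turn":[0,0,0],"offset":[28,34.9,0],"grip":1},{"turn":[0,0,0],"offset":[28,34.9,0],"grip":1},{"turn":[0,0,0],"offset":[28,34.9,0],"grip":1},{"turn":[0,0,0],"offset":[28,34.9,0],"grip":1},{"turn":[0,0,0],"offset":[28,34.9,0],"grip":1},{"turn":[0,0,0],"offset":[28,34.9,0],"grip":1},{"turn":[0,0,0],"offset":[28,34.9,0],"grip":1},{"turn":[0,0,0],"offset":[28,34.9,0],"grip":1},{"turn":[0,0,0],"offset":[14,17.5,0],"grip":1},{"turn":[0,0,0],"offset":[0,0,0],"grip":1},{"turn":[0,0,0],"offset":[0,0,0],"grip":1}]'
cat > m.py <<'E'
from h import *
from scipy.optimize import least_squares
def fit(P,m,r,c0):
    q=P[m][:,:2];f=lambda c:np.hypot(q[:,0]-c[0],q[:,1]-c[1])-r
    s=least_squares(f,c0,loss='soft_l1',f_scale=.001);return s.x.round(4),m.sum(),np.sqrt(np.median(f(s.x)**2)).round(4),np.histogram(np.arctan2(*(q-s.x).T[::-1]),8,(-np.pi,np.pi))[0]
s=get_state();p=s['position'];print(p,s['joint_positions'].round(2))
a=Rn.from_quat(s['tcp_rot']).as_matrix()[:2,0];c0=p[:2]+.028*a;zr=p[2]-.140+.046;print('pred S',c0,zr)
for n in('wrist','top','scene'):
    d=snap(n);P=cloud(d);C=d['pixels'].astype(int);st=(C[...,2]-C[...,0])<40
    m=(np.hypot(P[...,0]-c0[0],P[...,1]-c0[1])<.04)&(abs(P[...,2]-zr)<.008)&st
    if m.sum()>9:
        print(n,'S',fit(P,m,.0245,c0),np.percentile(P[m][:,2],[5,50,95]).round(4))
        q=P[m];A=np.c_[q[:,:2]-q[:,:2].mean(0),np.ones(len(q))];print(' tilt',np.linalg.lstsq(A,q[:,2],rcond=None)[0].round(3))
    h=np.hypot(P[...,0]-.524,P[...,1]-.22)
    m=(h<.041)&(abs(P[...,2]-.112)<.004)&st
    if m.sum()>9: print(n,'M',fit(P,m,.0345,[.524,.22]))
E
python3 m.py
```

```text
clock: 23.55
position: [0.5412, 0.1978, 0.3804]
tcp_rot: [0.436, 0.9, -0.0, -0.0]
ft_force: [-0.4, 0.0, -1.3]
gripper_width: 0.0118
grip_force: 30.0
[0.54117294 0.19782448 0.38037693] [-0.02  0.29 -0.54  1.44  0.15  1.45  0.11]
pred S [0.52380108 0.21978396] 0.28637693178501966
wrist S (array([0.525 , 0.2177]), np.int64(934), np.float64(0.0009), array([ 92, 112, 170, 137, 109,  97, 109, 108])) [0.28   0.2846 0.2866]
 tilt [ 0.004 -0.008  0.284]
wrist M (array([0.525 , 0.2191]), np.int64(232), np.float64(0.0008), array([41,  7,  0,  0, 37, 46, 50, 51]))
top S (array([0.5244, 0.2128]), np.int64(16), np.float64(0.0006), array([ 0,  0,  0,  0,  6, 10,  0,  0])) [0.2792 0.2836 0.2859]
 tilt [0.418 0.267 0.283]
top M (array([0.5241, 0.2161]), np.int64(60), np.float64(0.001), array([10, 15, 13, 15,  0,  0,  7,  0]))
scene S (array([0.5257, 0.2153]), np.int64(144), np.float64(0.0009), array([13, 24, 37, 10,  8, 10, 23, 19])) [0.2792 0.2844 0.2889]
 tilt [ 0.005 -0.021  0.284]
scene M (array([0.5242, 0.2187]), np.int64(114), np.float64(0.001), array([16, 12, 13, 14, 15, 16, 15, 13]))
```

```bash
python3 -m jog '[{"turn":[0,0,0],"offset":[3,1,15],"grip":1},{"turn":[0,0,0],"offset":[0,0,25],"grip":1},{"turn":[0,0,0],"offset":[0,0,25],"grip":1},{"turn":[0,0,0],"offset":[0,0,25],"grip":1},{"turn":[0,0,0],"offset":[0,0,15],"grip":1},{"turn":[0,0,0],"offset":[0,0,10],"grip":1},{"turn":[0,0,0],"offset":[0,0,10],"grip":1},{"turn":[0,0,0],"offset":[0,0,10],"grip":1}]'
python3 -m jog '[{"turn":[0,0,0],"offset":[0,0,10],"grip":1},{"turn":[0,0,0],"offset":[0,0,10],"grip":1},{"turn":[0,0,0],"offset":[0,0,10],"grip":1},{"turn":[0,0,0],"offset":[0,0,5],"grip":1},{"turn":[0,0,0],"offset":[0,0,3],"grip":1},{"turn":[0,0,0],"offset":[0,0,0],"grip":1}]'
```

```text
clock: 24.5
position: [0.5407, 0.2006, 0.2457]
tcp_rot: [0.436, 0.9, 0.0, 0.001]
ft_force: [0.9, 0.4, -0.5]
gripper_width: 0.0121
grip_force: 30.0
clock: 25.1
position: [0.5402, 0.201, 0.2073]
tcp_rot: [0.436, 0.9, -0.0, -0.0]
ft_force: [0.5, 0.3, -1.3]
gripper_width: 0.0116
grip_force: 30.0
```

```bash
python3 -m jog '[{"turn":[0,0,0],"offset":[0,0,2],"grip":1},{"turn":[0,0,0],"offset":[0,0,2],"grip":1},{"turn":[0,0,0],"offset":[0,0,1],"grip":1},{"turn":[0,0,0],"offset":[0,0,0],"grip":1}]'; python3 -m jog '[{"turn":[0,0,0],"offset":[0,0,1],"grip":1},{"turn":[0,0,0],"offset":[0,0,0],"grip":1}]'
```

```text
clock: 25.5
position: [0.5405, 0.201, 0.2031]
tcp_rot: [0.436, 0.9, 0.0, 0.0]
ft_force: [-0.8, -1.1, 1.9]
gripper_width: 0.0118
grip_force: 30.0
clock: 25.7
position: [0.5408, 0.201, 0.203]
tcp_rot: [0.436, 0.9, 0.0, 0.001]
ft_force: [-1.6, -2.0, 8.8]
gripper_width: 0.0116
grip_force: 30.0
```

```bash
python3 -m jog '[{"turn":[0,0,0],"offset":[0,0,-1],"grip":1},{"turn":[0,0,0],"offset":[0,0,0],"grip":0.72},{"turn":[0,0,0],"offset":[0,0,0],"grip":0.72},{"turn":[0,0,0],"offset":[0,0,0],"grip":0.72},{"turn":[0,0,0],"offset":[0,0,-5],"grip":0.72},{"turn":[0,0,0],"offset":[0,0,-20],"grip":0.72},{"turn":[0,0,0],"offset":[0,0,-40],"grip":0.72},{"turn":[0,0,0],"offset":[0,0,-40],"grip":0.72},{"turn":[0,0,0],"offset":[0,0,-35],"grip":0.72},{"turn":[0,0,0],"offset":[0,0,0],"grip":0.72},{"turn":[0,0,0],"offset":[0,0,0],"grip":0.72}]'
python3 - <<'E'
from h import *
w=snap('wrist');cv2.imwrite('pics/w6.png',w['pixels'][...,::-1])
P=cloud(w);C=w['pixels'].astype(int);st=(C[...,2]-C[...,0])<40
h=np.hypot(P[...,0]-.523,P[...,1]-.222)
m=(h<.03)&(h>.02)&st&(P[...,2]>.09)&(P[...,2]<.13);print('S rim z',np.percentile(P[m][:,2],[5,25,50,75,95]).round(4),'want .107')
m=(h<.038)&(h>.032)&st&(P[...,2]>.1)&(P[...,2]<.13);print('M rim z',np.percentile(P[m][:,2],[5,25,50,75,95]).round(4),'want .112')
m=(h<.018)&st;print('S floor',np.nanmedian(P[m][:,2]),'want .064')
E
```

```text
clock: 26.8
position: [0.5404, 0.2012, 0.3434]
tcp_rot: [0.436, 0.9, 0.001, 0.001]
ft_force: [0.4, -0.4, 0.1]
gripper_width: 0.0248
grip_force: 0.0
S rim z [0.0934 0.1042 0.1071 0.1081 0.1155] want .107
M rim z [0.1019 0.1098 0.112  0.1128 0.1137] want .112
S floor 0.44195020865923607 want .064
```

View pics/w6.png

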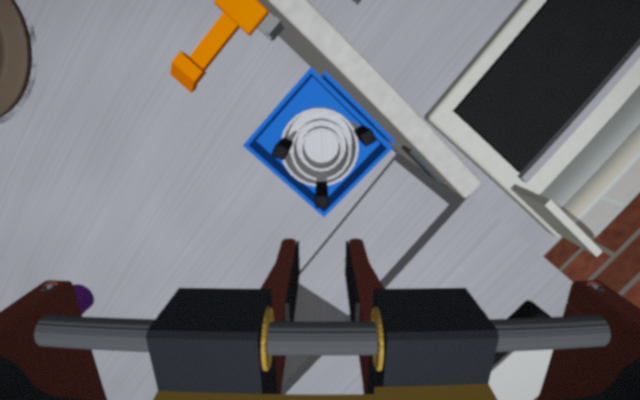

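The wrist view shows the three cups nested concentrically at (320,147), with sleeves at (365,134), (283,149) and (321,194). Rim heights match fully home, the door is open and the gripper is clear, so I hand in.

```bash
python3 -c "
from bench import *
print(job_done())"
```

```text
the job is handed in; nothing more can be done
None
```

I opened the door to about 1.69 rad, past square, and put the middle dipper and then the smallest into the large one in the caddy. All three are nested upright, with rim heights showing the two I placed are fully home. I handed the job in at about 27 s; no verdict came back, and I did not re-measure the bowl, sauce bottle or shaker afterwards.

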